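# Hang up the shoehorn, then find the coin tin by its weight

## Robot

A 6-joint arm with a two-finger parallel gripper is mounted at the origin on the work surface. World frame = base frame: x ahead of the robot, y to its left, z up, the work surface at z = 0. Lengths are in m, angles in degrees, forces in N, time in s.
With the tool pointing down it reaches from about 0.4 to 0.825 m from the base axis. Payload 7 kg.
Tool frame: the origin (TCP) lies at the very end of the fingers, on their centre line; the grasp point (between the pads) lies 19 mm behind it; z points along the fingers, y is the line along which they close (so a half turn about z gives the same grasp; the last joint's range is limited). The gripper opens to 88 mm and grips with 3 to 60 N. Pads are 19 mm wide; open, the fingers measure 130 mm over their backs; the gripper's body (78 mm by 193 mm) begins 47 mm behind the grasp point.
Start: joints at [91.965, 20.546, 0.682, 0, -70.136, -16.507], TCP at [0.169, 0.653, 0.227] pointing down, gripper open.
Joint ranges: [-176.03, 176.03], [-82.01, 121.73], [-58.28, 71.71], [-173.87, 95.51], [-174.79, -0.11], [-173.66, 173.66]. Speed limits (degrees/s): [136.94, 136.94, 172.46, 180, 180, 180].

## Interface

Orientations are given as [roll, pitch, yaw] about the fixed x, y, z axes, in that order (R = Rz(yaw) Ry(pitch) Rx(roll)).
In Python, from plant import ctrl, cams, workorder gives the robot as it stands.
- The arm moves only by the tool play_rows, never from a script. Its argument "motion" is a list of rows, each an object of numbers: "x", "y", "z": the shift along the tool's x, y, z normalised to -1 to 1, where 1 is 0.025 m; "rx", "ry", "rz": the turn, a rotation vector about the tool's x, y, z normalised to -1 to 1, where 1 is 4 degrees. A call has 1 to 20 rows; each row shifts and turns the commanded pose from where the row before left it, along the tool's axes as they then stand; what a row does not reach is not made up. A row lasts 1/8 s, in which the tool goes at most 62.5 mm and 10.7 degrees, less where a joint would pass 70% of its speed; a pose out of reach is approached as far as the arm can. A call with a number of a shift or a turn outside -1 to 1 is refused whole. A call with a gripper value outside its range is refused whole. "fingers" is the opening, from -1 (shut) to 1 (fully open), set as the call begins (left out, the last holds). The fingers move at their own pace and stop on an object; the grip force is fixed at half the most. Time passes only in rows, so rows that do not move let the fingers close. It gives the time, the measured TCP pose, the force, the opening and the grip force at its end, in the units of the state.
- ctrl.get_obs(): the state, without advancing time (a new reading comes with each control period).
- cams.snapshot(name): name is "scene" or "top"; returns the picture (420x560x3 uint8, blue, green, red); there is no depth.
- cams.get_calibration(name): a dict with "vertical_fov" (degrees; the focal length in pixels is half the picture's height over the tangent of half this angle, whatever the lens; pixels are square), "cx", "cy" (the principal point, pixels), "k1" (the pictures are not rectified: a ray, as slopes to the right and down, at radius r is drawn at 1 + k1 r^2 times it, then the intrinsics apply), "position" and "rotation" of the camera in the world. Camera axes: x right, y up, looking along -z (the intrinsics and any distortion apply to the point x, -y, -z); pixel columns grow to the right and rows downward; lengths in m; the calibration is good to about 2 mm. A picture is of the moment at which its call begins. get_calibration takes no time and is no camera call.
- workorder.close_job(): hands the job in; it is judged then, once.
The state is a dict: "clock": time; "joint_pos": joint angles; "qvel": joint speeds; "tau": joint torques, N m; "tool_pos": TCP position; "orientation": TCP orientation; "force": force on the tool from outside, world axes, zero at the start; "moment": the same for the moment, N m; "opening": finger opening in m; "gripper_force": force on a finger pad.
Only numpy, scipy, OpenCV 4.12 (cv2) and the standard library are available. Lean on these libraries where they do the work, as an engineer would, in place of code of your own. Each camera call takes 0.05 s, during which the arm holds its last target. There are 200 camera calls.

## Task

Somebody left the shoehorn lying on the middle one of the three tins: clear it off them by hanging it by its hole on the empty hook of the hook stand, so that it hangs freely. Then work along the row from the robot's left to its right, lifting each tin just clear of the runner for a second to feel its weight and setting it back upright where it stood without dropping it, and pick out the heaviest, the one with the coins. Finish with that tin held up in the gripper, upright and still, a good 15 cm above the shelf, and leave the toys, the brush and the other two tins standing in their places.

Things in the scene. Friction and masses are not known exactly. Their poses are not given: they have to be found in the camera images.
- tin_a: One of three outwardly identical closed aluminium tins with knurled screw-top lids: upright cylinder, 60 mm across (62 over the lid), 70 mm high, standing on the runner. Origin: centre of its underside; z up. They differ only in place and hidden weight, from about 0.1 to 0.55 kg; the heaviest is at least 0.15 kg above the others.
- tin_b: One of three outwardly identical closed aluminium tins with knurled screw-top lids: upright cylinder, 60 mm across (62 over the lid), 70 mm high, standing on the runner. Origin: centre of its underside; z up. They differ only in place and hidden weight, from about 0.1 to 0.55 kg; the heaviest is at least 0.15 kg above the others.
- tin_c: One of three outwardly identical closed aluminium tins with knurled screw-top lids: upright cylinder, 60 mm across (62 over the lid), 70 mm high, standing on the runner. Origin: centre of its underside; z up. They differ only in place and hidden weight, from about 0.1 to 0.55 kg; the heaviest is at least 0.15 kg above the others.
- runner: Flat cork runner, 130 mm (its x) by 440 mm (its y), 4 mm thick, fixed; the tins stand on it in a row along its y axis about 140 mm apart: robot's left at +y, middle near 0, right at -y, each up to 15 mm off in y and 20 mm in x. Origin: centre of its underside, at shelf height; z up.
- shoehorn: Black plastic shoehorn, 190 mm long, 45 g, lying flat on the middle tin's lid. Origin: underside at mid-length; x along it to the hole end, z up. Flat handle 28 mm wide, 5 mm thick from x = -11 to +95 mm, round 17 mm hanging hole at x = +82; dished blade, 46 mm wide and 13 mm high, from there to x = -95. The handle overhangs the lid from about x = +40 on.
- shoehorn_eye (a point): Centre of the shoehorn's hanging hole (17 mm across, through 5 mm of plastic).
- stand: Hook stand, fixed: wooden foot 130 mm across and 22 high, post 20 mm thick with a ball on top (to 278 mm), two upturned hooks of 6 mm brass wire. The empty one leaves the post at 242 mm along the stand's -x, drops to 234 mm at 50 mm from the post's axis, then turns up at 62 mm; a thing may hang anywhere along it. The +x hook carries keys. Origin: centre of the underside; z up.
- hook_tip (a point): Top of the empty hook's upright end, 271 mm above the shelf. This end is 6 mm thick and about 30 mm high. The shoehorn's hole goes over it from above, down to 248 mm, the shoehorn flat and pointing away from the post; let go there, it swings down and hangs.
- car: Die-cast toy sports car, 75 x 34 x 22 mm, standing on the runner between the left and the middle tin, nose towards -x of its frame. Origin: centre of its underside. Leave it alone.
- truck: Toy tow truck, 112 x 50 x 63 mm, behind the row. Origin: centre of its underside. Leave it alone.
- bus: Toy school bus, 128 x 44 x 52 mm, behind the row. Origin: centre of its underside. Leave it alone.
- brush: Wooden shoe brush lying on its bristles, 150 (its x) x 46 x 42 mm, between the robot and the stand. Origin: centre of its underside. Leave it alone.
Not all that is in view belongs to the job. What is shaped like the tin_c but orange is not meant. Leave any green look-alike of the tin_b alone.

How it is judged (in metres and radians):
On the way, in this order (a step that is already met when the one before it is completed fails the run):
1. the shoehorn hangs by its hole on the empty hook, let go (x of shoehorn_eye in the frame of stand between -0.072 and -0.008 m and y of shoehorn_eye in the frame of stand between -0.015 and 0.015 m and z of shoehorn_eye in the frame of stand above 0.215 m and angle between shoehorn's own x axis and vertical below 0.5 rad and contact force between shoehorn and stand above 0.1 N and contact force between shoehorn and the fingers below 0.1 N), for 0.3 s.
2. the left tin is lifted clear of the runner in the gripper at its own place, the other two standing in theirs ((((height (world z) of tin_a above 0.014 m and contact force between tin_a and the fingers above 0.5 N) and y of tin_a in the frame of runner above 0.07 m and (height (world z) of tin_b below 0.009 m and not (y of tin_b in the frame of runner above 0.07 m)) and (height (world z) of tin_c below 0.009 m and not (y of tin_c in the frame of runner above 0.07 m))) or ((height (world z) of tin_b above 0.014 m and contact force between tin_b and the fingers above 0.5 N) and y of tin_b in the frame of runner above 0.07 m and (height (world z) of tin_a below 0.009 m and not (y of tin_a in the frame of runner above 0.07 m)) and (height (world z) of tin_c below 0.009 m and not (y of tin_c in the frame of runner above 0.07 m))) or ((height (world z) of tin_c above 0.014 m and contact force between tin_c and the fingers above 0.5 N) and y of tin_c in the frame of runner above 0.07 m and (height (world z) of tin_a below 0.009 m and not (y of tin_a in the frame of runner above 0.07 m)) and (height (world z) of tin_b below 0.009 m and not (y of tin_b in the frame of runner above 0.07 m))))), for 0.3 s.
3. the middle tin is lifted clear of the runner in the gripper at its own place, the other two standing in theirs ((((height (world z) of tin_a above 0.014 m and contact force between tin_a and the fingers above 0.5 N) and y of tin_a in the frame of runner between -0.07 and 0.07 m and (height (world z) of tin_b below 0.009 m and not (y of tin_b in the frame of runner between -0.07 and 0.07 m)) and (height (world z) of tin_c below 0.009 m and not (y of tin_c in the frame of runner between -0.07 and 0.07 m))) or ((height (world z) of tin_b above 0.014 m and contact force between tin_b and the fingers above 0.5 N) and y of tin_b in the frame of runner between -0.07 and 0.07 m and (height (world z) of tin_a below 0.009 m and not (y of tin_a in the frame of runner between -0.07 and 0.07 m)) and (height (world z) of tin_c below 0.009 m and not (y of tin_c in the frame of runner between -0.07 and 0.07 m))) or ((height (world z) of tin_c above 0.014 m and contact force between tin_c and the fingers above 0.5 N) and y of tin_c in the frame of runner between -0.07 and 0.07 m and (height (world z) of tin_a below 0.009 m and not (y of tin_a in the frame of runner between -0.07 and 0.07 m)) and (height (world z) of tin_b below 0.009 m and not (y of tin_b in the frame of runner between -0.07 and 0.07 m))))), for 0.3 s.
4. the right tin is lifted clear of the runner in the gripper at its own place, the other two standing in theirs ((((height (world z) of tin_a above 0.014 m and contact force between tin_a and the fingers above 0.5 N) and y of tin_a in the frame of runner below -0.07 m and (height (world z) of tin_b below 0.009 m and not (y of tin_b in the frame of runner below -0.07 m)) and (height (world z) of tin_c below 0.009 m and not (y of tin_c in the frame of runner below -0.07 m))) or ((height (world z) of tin_b above 0.014 m and contact force between tin_b and the fingers above 0.5 N) and y of tin_b in the frame of runner below -0.07 m and (height (world z) of tin_a below 0.009 m and not (y of tin_a in the frame of runner below -0.07 m)) and (height (world z) of tin_c below 0.009 m and not (y of tin_c in the frame of runner below -0.07 m))) or ((height (world z) of tin_c above 0.014 m and contact force between tin_c and the fingers above 0.5 N) and y of tin_c in the frame of runner below -0.07 m and (height (world z) of tin_a below 0.009 m and not (y of tin_a in the frame of runner below -0.07 m)) and (height (world z) of tin_b below 0.009 m and not (y of tin_b in the frame of runner below -0.07 m))))), for 0.3 s.
At the end, for the whole second after the job is handed in: Shoehorn hangs let go on the hook (hole end up within 29 degrees, hole on the wire). Heaviest tin in the fingers, underside over 120 mm up, upright within 20 degrees, still, touching nothing else. The other two let go, upright on the runner, within 40 mm of where they stood (all of step 1 and ((height (world z) of tin_a above 0.12 m and angle between tin_a's own z axis and vertical below 0.35 rad and linear speed of tin_a below 0.05 m/s and contact force between tin_a and the fingers above 1 N and distance between tin_a and the grasp point below 0.11 m and contact force between tin_a and tin_b below 0.1 N and contact force between tin_a and tin_c below 0.1 N and contact force between tin_a and stand below 0.1 N and contact force between tin_a and shoehorn below 0.1 N and height (world z) of each of tin_b, tin_c below 0.009 m and distance of each of tin_b, tin_c from where it was at the start of the episode below 0.04 m and angle between each of tin_b, tin_c's own z axis and vertical below 0.1 rad and contact force between tin_b and runner between 0.5 and 3.4 N and contact force between each of tin_b, tin_c and the fingers below 0.1 N and contact force between tin_c and runner between 0.5 and 3.4 N) or (height (world z) of tin_b above 0.12 m and angle between tin_b's own z axis and vertical below 0.35 rad and linear speed of tin_b below 0.05 m/s and contact force between tin_b and the fingers above 1 N and distance between tin_b and the grasp point below 0.11 m and contact force between tin_b and tin_a below 0.1 N and contact force between tin_b and tin_c below 0.1 N and contact force between tin_b and stand below 0.1 N and contact force between tin_b and shoehorn below 0.1 N and height (world z) of each of tin_a, tin_c below 0.009 m and distance of each of tin_a, tin_c from where it was at the start of the episode below 0.04 m and angle between each of tin_a, tin_c's own z axis and vertical below 0.1 rad and contact force between tin_a and runner between 0.5 and 3.4 N and contact force between each of tin_a, tin_c and the fingers below 0.1 N and contact force between tin_c and runner between 0.5 and 3.4 N) or (height (world z) of tin_c above 0.12 m and angle between tin_c's own z axis and vertical below 0.35 rad and linear speed of tin_c below 0.05 m/s and contact force between tin_c and the fingers above 1 N and distance between tin_c and the grasp point below 0.11 m and contact force between tin_c and tin_a below 0.1 N and contact force between tin_c and tin_b below 0.1 N and contact force between tin_c and stand below 0.1 N and contact force between tin_c and shoehorn below 0.1 N and height (world z) of each of tin_a, tin_b below 0.009 m and distance of each of tin_a, tin_b from where it was at the start of the episode below 0.04 m and angle between each of tin_a, tin_b's own z axis and vertical below 0.1 rad and contact force between tin_a and runner between 0.5 and 3.4 N and contact force between each of tin_a, tin_b and the fingers below 0.1 N and contact force between tin_b and runner between 0.5 and 3.4 N))); the arm keeps its last pose, push and grip.
It fails at once if a tin is tipped by more than 29 degrees (angle between any of tin_a, tin_b, tin_c's own z axis and vertical above 0.5 rad).
It fails at once if a tin is dropped: out of the fingers with its underside more than 20 mm above the shelf ((height (world z) of tin_a above 0.02 m and contact force between tin_a and the fingers below 0.01 N) or (height (world z) of tin_b above 0.02 m and contact force between tin_b and the fingers below 0.01 N) or (height (world z) of tin_c above 0.02 m and contact force between tin_c and the fingers below 0.01 N)).
It fails at once if a toy or the brush is moved by more than 30 mm (distance of any of car, truck, bus, brush from where it was at the start of the episode above 0.03 m).
It also fails if it takes over 72 s, if anything falls off the work surface, if the arm or the gripper's body presses on something with over 40 N, if the wrist force passes 120 N, or if a joint passes its speed limit or range.

## Working session

There is one attempt and no reset: what is moved stays moved. The work goes in short steps, Python scripts to look and compute and a tool call to move; the robot and the scene stay as the last step left them, time stands still between calls to the robot, and variables do not carry over. Pictures are saved under pics/ and viewed, at most 10 in all, crops included, and the job is handed in when it is done.

Besides the shell and the picture viewer there is one more tool, called after "Request:" as a command line: name --argument value ..., lists and objects as JSON in quotes. play_rows: Moves the arm, as the interface text tells. Its arguments: {"type":"object","properties":{"motion":{"type":"array"},"fingers":{"type":"number"}},"required":["motion"]}

```bash
mkdir -p pics; python3 - <<'E'
from plant import ctrl,cams
import cv2
for n in("scene","top"):
    cv2.imwrite(f"pics/{n}0.png",cams.snapshot(n)); print(n,cams.get_calibration(n))
print(ctrl.get_obs())
E
```

```text
scene {'vertical_fov': 48.05376281472296, 'cx': 280.1504812802708, 'cy': 210.57613209816634, 'k1': -0.018551577841784815, 'position': array([1.21059203, 0.33285693, 1.07822361]), 'rotation': array([ 41.09488781,  -0.6910881 , 120.38948682])}
top {'vertical_fov': 53.37734026263988, 'cx': 282.1154528820914, 'cy': 207.16689242450312, 'k1': -0.06711577845678442, 'position': array([ 0.47168605, -0.0549898 ,  1.04143595]), 'rotation': array([  4.64817183,  -0.55302812, -89.71223734])}
{'clock': 0.1, 'joint_pos': array([ 9.19664822e+01,  2.05876669e+01,  6.39469172e-01, -1.67445683e-02,
       -7.01366448e+01, -1.65075191e+01]), 'qvel': array([ 0.02233573,  0.03597643,  0.1622263 ,  0.08814986, -0.01902125,
       -0.05763599]), 'tau': array([-1.25975836e-03, -5.84165025e+01,  2.93744355e+01,  7.01520368e+00,
        1.01083657e-02, -6.08999835e-05]), 'tool_pos': array([0.16938997, 0.65294961, 0.2257191 ]), 'orientation': array([ 1.79914181e+02, -9.01630949e-03, -1.45467313e+01]), 'force': array([ 0.63993056, -0.27043488,  0.4903422 ]), 'moment': array([ 0.01689154, -0.02687831, -0.0512679 ]), 'gripper_force': 0.0, 'opening': 0.08717870560761319}
```

View pics/scene0.png

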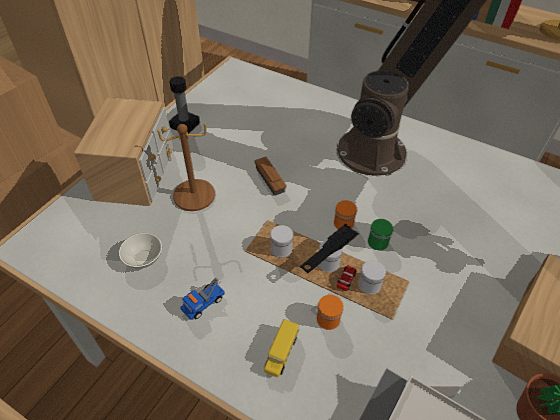

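View pics/top0.png

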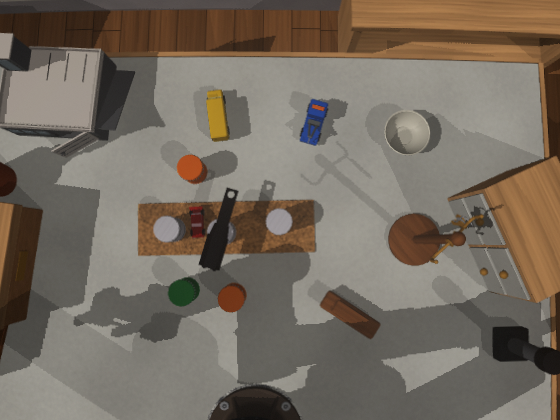

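The row of tins runs across both views. The shoehorn is at top (219,229), with its hole at about (231,195). The stand foot is at top (415,240) and scene (194,195), and the keys are at scene (150,165). I'll enlarge these areas next.

```bash
python3 - <<'E'
import cv2,numpy as np
s=cv2.imread("pics/scene0.png");t=cv2.imread("pics/top0.png")
def c(im,x0,y0,w,h,f): return cv2.resize(im[y0:y0+h,x0:x0+w],None,fx=f,fy=f,interpolation=cv2.INTER_CUBIC)
cv2.imwrite("pics/a.png",c(t,130,180,200,100,4))
cv2.imwrite("pics/b.png",c(s,240,190,180,130,4))
cv2.imwrite("pics/c.png",np.hstack([c(s,130,70,100,150,4),c(t,400,190,100,150,4)]))
E
```

```text
(no output)
```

View pics/a.png

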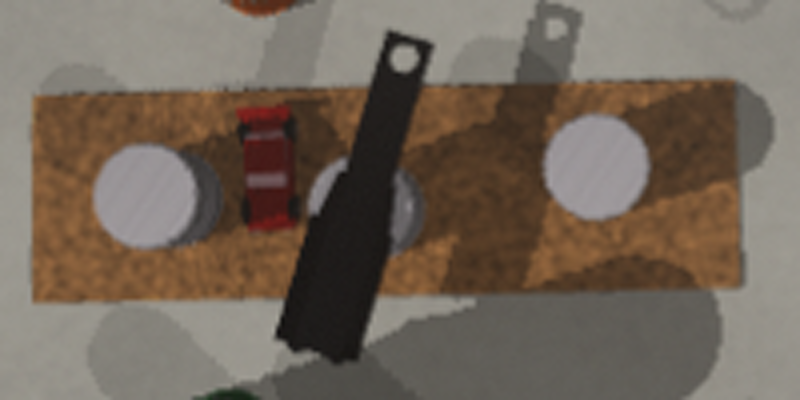

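View pics/b.png

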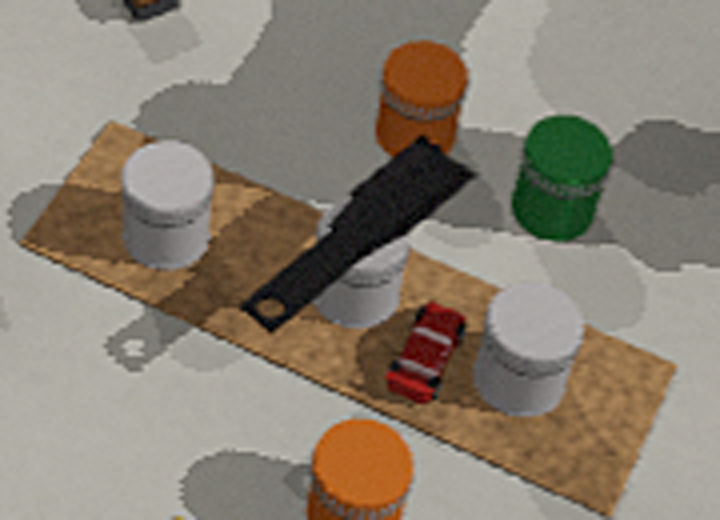

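View pics/c.png

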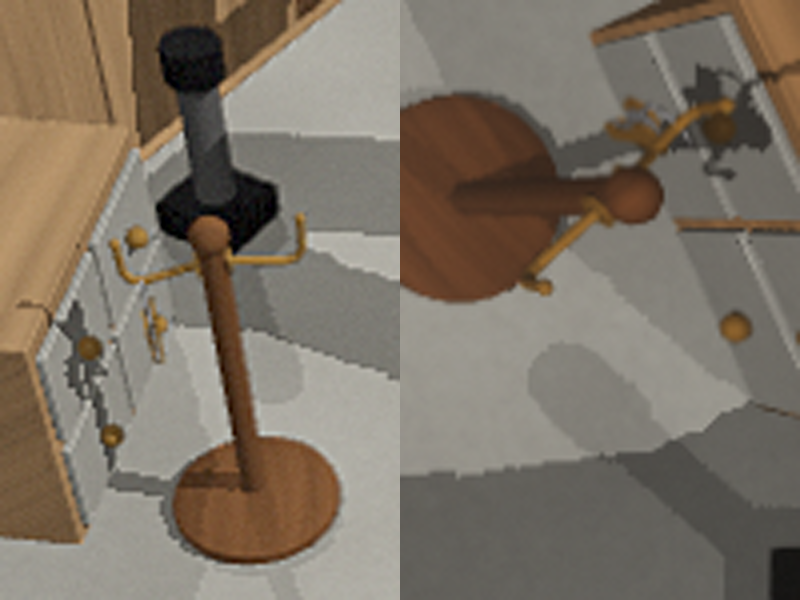

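Enlarged pixels, as 4x crop coordinates:
- **Top:** lids at (145,196), (361,205) partly hidden, and (597,167). The eye is at (405,57) and the blade end at (317,350).
- **Scene:** lids at (533,320) and (168,178). The eye is at (270,308) and the blade end at (448,157).
- **Hook tip:** scene crop (301,216) and top crop (547,287). The empty hook has no keys on it.

```bash
cat > h.py <<'E'
import numpy as np,cv2
from scipy.spatial.transform import Rotation as R
from plant import ctrl,cams
def cam(n):
    c=cams.get_calibration(n); f=210/np.tan(np.radians(c['vertical_fov']/2))
    K=np.array([[f,0,c['cx']],[0,f,c['cy']],[0,0,1]]); D=np.array([c['k1'],0,0,0])
    return K,D,np.array(c['position']),R.from_euler('xyz',c['rotation'],degrees=True).as_matrix()
C={n:cam(n) for n in('scene','top')}
def ray(n,p):
    K,D,o,M=C[n]; u=cv2.undistortPoints(np.array([[p]],float),K,D)[0,0]
    return o,M@np.array([u[0],-u[1],-1])
def plane(n,p,z):
    o,d=ray(n,p); return o+d*(z-o[2])/d[2]
def tri(ps,pt):
    (o1,d1),(o2,d2)=ray('scene',ps),ray('top',pt)
    t=np.linalg.lstsq(np.c_[d1,-d2],o2-o1,rcond=None)[0]
    a,b=o1+d1*t[0],o2+d2*t[1]; return (a+b)/2,np.linalg.norm(a-b)
def proj(n,X):
    K,D,o,M=C[n]; v=M.T@(np.asarray(X)-o); x,y=v[0]/-v[2],-v[1]/-v[2]
    k=1+D[0]*(x*x+y*y); return np.array([K[0,0]*x*k+K[0,2],K[1,1]*y*k+K[1,2]])
E
python3 - <<'E'
from h import *
np.set_printoptions(precision=4,suppress=True)
q=lambda p,o:np.array(p)/4-.375+np.array(o)
A=lambda *p:q(p,(130,180));B=lambda *p:q(p,(240,190));S=lambda *p:q(p,(130,70));T=lambda x,y:q((x-400,y),(400,190))
def show(k,s,t):print(k,*tri(s,t))
show('L',B(533,320),A(145,196));show('R',B(168,178),A(597,167))
for z in(.074,):print('M',plane('top',A(361,205),z),'L',plane('top',A(145,196),z),plane('scene',B(533,320),z),'R',plane('top',A(597,167),z),plane('scene',B(168,178),z))
show('eye',B(270,308),A(405,57));show('hend',B(258,318),A(411,38));show('bend',B(448,157),A(317,350))
print('eyeP',plane('top',A(405,57),.079),plane('scene',B(270,308),.079))
show('tip',S(301,216),T(547,287));show('tip2',S(301,216),T(540,287))
print(plane('scene',S(301,216),.271),plane('top',T(547,287),.271))
show('ball',S(209,236),T(635,195))
show('foot',S(257,497),(414,239));print(plane('scene',S(257,497),.022),plane('top',(414,239),.022))
# runner corners
for p in((33,95),(735,80),(742,288),(33,300)):print(plane('top',A(*p),.004))
E
```

```text
L [0.499  0.2054 0.0735] 0.0006969740767054848
R [ 0.5172 -0.0559  0.0696] 0.0015247247796995502
M [0.4945 0.0798 0.074 ] L [0.4989 0.2055 0.074 ] [0.4996 0.2051 0.074 ] R [ 0.5173 -0.0566  0.074 ] [ 0.5199 -0.0535  0.074 ]
eye [0.58   0.0561 0.0768] 0.0017797510754959344
hend [0.591  0.053  0.0771] 0.002322953706674101
bend [0.4112 0.1032 0.0809] 0.0010081018998772079
eyeP [0.5802 0.055  0.079 ] [0.581  0.0574 0.079 ]
tip [ 0.4347 -0.3479  0.2717] 0.001861841655766861
tip2 [ 0.4353 -0.3456  0.2725] 0.0009565169578415858
[ 0.4339 -0.3475  0.271 ] [ 0.435  -0.3491  0.271 ]
ball [ 0.4774 -0.3939  0.2649] 0.0017872829196104686
foot [ 0.4778 -0.3929  0.0084] 0.0011717630412965885
[ 0.487  -0.3831  0.022 ] [ 0.478 -0.389  0.022]
[0.5635 0.2969 0.004 ]
[ 0.5754 -0.1426  0.004 ]
[ 0.4462 -0.1468  0.004 ]
[0.4358 0.293  0.004 ]
```

```bash
cat > go.py <<'E'
import sys
from h import *
x,y,z,yaw=map(float,sys.argv[1:5]); o=ctrl.get_obs()
M=R.from_euler('xyz',o['orientation'],degrees=True); G=R.from_euler('xyz',[180,0,yaw],degrees=True)
print('clock',round(o['clock'],2),'pos',o['tool_pos'].round(4),'rpy',o['orientation'].round(2),'open',round(o['opening'],4),'F',o['force'].round(2))
print('turn units',np.round(np.degrees((M.inv()*G).as_rotvec())/4,2))
d=np.array([x,y,z])-o['tool_pos']
print('shift units after turn',np.round(G.inv().apply(d)/.025,2),' before turn',np.round(M.inv().apply(d)/.025,2))
E
python3 go.py .557 .0627 .14 -15.6; python3 go.py .557 .0627 .0575 -15.6
```

```text
clock 0.1 pos [0.1694 0.6529 0.2257] rpy [ 1.7991e+02 -1.0000e-02 -1.4550e+01] open 0.0872 F [ 0.64 -0.27  0.49]
turn units [ 0.02 -0.    0.26]
shift units after turn [21.28 18.57  3.43]  before turn [20.94 18.95  3.46]
clock 0.1 pos [0.1694 0.6529 0.2257] rpy [ 1.7991e+02 -1.0000e-02 -1.4550e+01] open 0.0872 F [ 0.64 -0.27  0.49]
turn units [ 0.02 -0.    0.26]
shift units after turn [21.28 18.57  6.73]  before turn [20.94 18.95  6.76]
```

Request:
play_rows --motion '[{"rz": 0.26, "rx": 0.02}, {"x": 0.5, "y": 0.4}, {"x": 1, "y": 0.9}, {"x": 1, "y": 0.9}, {"x": 1, "y": 0.9}, {"x": 1, "y": 0.9}, {"x": 1, "y": 0.9}, {"x": 1, "y": 0.9}, {"x": 1, "y": 0.9}, {"x": 1, "y": 0.9}, {"x": 1, "y": 0.9}, {"x": 1, "y": 0.9}, {"x": 1, "y": 0.9}, {"x": 1, "y": 0.9}, {"x": 1, "y": 0.9}, {"x": 1, "y": 0.9}, {"x": 1, "y": 0.9}, {"x": 1, "y": 0.9}, {"x": 1, "y": 0.9}, {"x": 1, "y": 0.9}]' --fingers 1

```text
$.motion[0]: bad value
```

Request:
play_rows --motion '[{"x": 1, "y": 0.9, "z": 0.8}, {"x": 0.9, "y": 0.6, "z": 0.8}, {"x": 0.6, "y": 0.4, "z": 0.8}, {"x": 0.3, "y": 0.1, "z": 0.5}, {}, {}]'

```text
$.motion[0]: bad value
```

```bash
python3 go.py .557 .0627 .0575 -15.6
```

```text
clock 0.1 pos [0.1694 0.6529 0.2257] rpy [ 1.7991e+02 -1.0000e-02 -1.4550e+01] open 0.0872 F [ 0.64 -0.27  0.49]
turn units [ 0.02 -0.    0.26]
shift units after turn [21.28 18.57  6.73]  before turn [20.94 18.95  6.76]
```

Request:
play_rows --motion '[{"x": 0, "y": 0, "z": 0, "rx": 0.02, "ry": 0, "rz": 0.26}]' --fingers 1

```text
clock: 0.22
tool_pos: [0.1694, 0.6531, 0.226]
orientation: [-180.0, -0.0, -15.6]
force: [1.1, 1.2, -0.1]
opening: 0.0876
gripper_force: 0.0
```

All six keys are needed in each row.

Request:
play_rows --motion '[{"x": 0.5, "y": 0.4, "z": 0, "rx": 0, "ry": 0, "rz": 0}, {"x": 1, "y": 0.9, "z": 0, "rx": 0, "ry": 0, "rz": 0}, {"x": 1, "y": 0.9, "z": 0, "rx": 0, "ry": 0, "rz": 0}, {"x": 1, "y": 0.9, "z": 0, "rx": 0, "ry": 0, "rz": 0}, {"x": 1, "y": 0.9, "z": 0, "rx": 0, "ry": 0, "rz": 0}, {"x": 1, "y": 0.9, "z": 0, "rx": 0, "ry": 0, "rz": 0}, {"x": 1, "y": 0.9, "z": 0, "rx": 0, "ry": 0, "rz": 0}, {"x": 1, "y": 0.9, "z": 0, "rx": 0, "ry": 0, "rz": 0}, {"x": 1, "y": 0.9, "z": 0, "rx": 0, "ry": 0, "rz": 0}, {"x": 1, "y": 0.9, "z": 0, "rx": 0, "ry": 0, "rz": 0}, {"x": 1, "y": 0.9, "z": 0, "rx": 0, "ry": 0, "rz": 0}, {"x": 1, "y": 0.9, "z": 0, "rx": 0, "ry": 0, "rz": 0}, {"x": 1, "y": 0.9, "z": 0, "rx": 0, "ry": 0, "rz": 0}, {"x": 1, "y": 0.9, "z": 0, "rx": 0, "ry": 0, "rz": 0}, {"x": 1, "y": 0.9, "z": 0, "rx": 0, "ry": 0, "rz": 0}, {"x": 1, "y": 0.9, "z": 0, "rx": 0, "ry": 0, "rz": 0}, {"x": 1, "y": 0.9, "z": 0, "rx": 0, "ry": 0, "rz": 0}, {"x": 1, "y": 0.9, "z": 0, "rx": 0, "ry": 0, "rz": 0}, {"x": 1, "y": 0.9, "z": 0, "rx": 0, "ry": 0, "rz": 0}]'

```text
clock: 2.6
tool_pos: [0.5036, 0.1276, 0.2262]
orientation: [-179.9, -0.0, -15.6]
force: [0.3, 0.7, -0.1]
opening: 0.0879
gripper_force: 0.0
```

Request:
play_rows --motion '[{"x": 1, "y": 0.8, "z": 0.8, "rx": 0, "ry": 0, "rz": 0}, {"x": 0.9, "y": 0.6, "z": 0.8, "rx": 0, "ry": 0, "rz": 0}, {"x": 0.6, "y": 0.4, "z": 0.8, "rx": 0, "ry": 0, "rz": 0}, {"x": 0.3, "y": 0.1, "z": 0.5, "rx": 0, "ry": 0, "rz": 0}, {"x": 0, "y": 0, "z": 0, "rx": 0, "ry": 0, "rz": 0}, {"x": 0, "y": 0, "z": 0, "rx": 0, "ry": 0, "rz": 0}]'

```text
clock: 3.35
tool_pos: [0.5583, 0.0654, 0.1542]
orientation: [-179.9, -0.0, -15.6]
force: [0.0, -0.2, -0.3]
opening: 0.0877
gripper_force: 0.0
```

```bash
python3 go.py .557 .0627 .0575 -15.6
```

```text
clock 3.35 pos [0.5583 0.0654 0.1542] rpy [-1.7989e+02 -5.0000e-02 -1.5550e+01] open 0.0877 F [ 0.04 -0.24 -0.28]
turn units [-0.03 -0.01  0.01]
shift units after turn [-0.02  0.12  3.87]  before turn [-0.02  0.12  3.87]
```

Request:
play_rows --motion '[{"x": 0, "y": 0.12, "z": 0.8, "rx": 0, "ry": 0, "rz": 0}, {"x": 0, "y": 0, "z": 0.9, "rx": 0, "ry": 0, "rz": 0}, {"x": 0, "y": 0, "z": 0.9, "rx": 0, "ry": 0, "rz": 0}, {"x": 0, "y": 0, "z": 0.7, "rx": 0, "ry": 0, "rz": 0}, {"x": 0, "y": 0, "z": 0.5, "rx": 0, "ry": 0, "rz": 0}, {"x": 0, "y": 0, "z": 0.07, "rx": 0, "ry": 0, "rz": 0}, {"x": 0, "y": 0, "z": 0, "rx": 0, "ry": 0, "rz": 0}]'

```text
clock: 4.22
tool_pos: [0.5579, 0.0625, 0.0573]
orientation: [-179.9, -0.0, -15.6]
force: [0.1, -0.4, 0.2]
opening: 0.0877
gripper_force: 0.0
```

Request:
play_rows --motion '[{"x": 0, "y": 0, "z": 0, "rx": 0, "ry": 0, "rz": 0}, {"x": 0, "y": 0, "z": 0, "rx": 0, "ry": 0, "rz": 0}, {"x": 0, "y": 0, "z": 0, "rx": 0, "ry": 0, "rz": 0}, {"x": 0, "y": 0, "z": 0, "rx": 0, "ry": 0, "rz": 0}, {"x": 0, "y": 0, "z": 0, "rx": 0, "ry": 0, "rz": 0}, {"x": 0, "y": 0, "z": 0, "rx": 0, "ry": 0, "rz": 0}, {"x": 0, "y": 0, "z": 0, "rx": 0, "ry": 0, "rz": 0}, {"x": 0, "y": 0, "z": 0, "rx": 0, "ry": 0, "rz": 0}, {"x": 0, "y": 0, "z": 0, "rx": 0, "ry": 0, "rz": 0}, {"x": 0, "y": 0, "z": 0, "rx": 0, "ry": 0, "rz": 0}]' --fingers -1

```text
clock: 5.48
tool_pos: [0.5574, 0.0621, 0.0566]
orientation: [-179.9, 0.0, -15.6]
force: [1.0, -0.5, 0.6]
opening: 0.0272
gripper_force: 30.0
```

Gripped: the opening of 27 mm fits the 28 mm handle. Lifting.

Request:
play_rows --motion '[{"x": 0, "y": 0, "z": -0.4, "rx": 0, "ry": 0, "rz": 0}, {"x": 0, "y": 0, "z": -0.8, "rx": 0, "ry": 0, "rz": 0}, {"x": 0, "y": 0, "z": -1, "rx": 0, "ry": 0, "rz": 0}, {"x": 0, "y": 0, "z": -1, "rx": 0, "ry": 0, "rz": 0}, {"x": 0, "y": 0, "z": -1, "rx": 0, "ry": 0, "rz": 0}, {"x": 0, "y": 0, "z": -1, "rx": 0, "ry": 0, "rz": 0}, {"x": 0, "y": 0, "z": -1, "rx": 0, "ry": 0, "rz": 0}, {"x": 0, "y": 0, "z": -1, "rx": 0, "ry": 0, "rz": 0}, {"x": 0, "y": 0, "z": -1, "rx": 0, "ry": 0, "rz": 0}, {"x": 0, "y": 0, "z": -1, "rx": 0, "ry": 0, "rz": 0}, {"x": 0, "y": 0, "z": -0.6, "rx": 0, "ry": 0, "rz": 0}, {"x": 0, "y": 0, "z": 0, "rx": 0, "ry": 0, "rz": 0}, {"x": 0, "y": 0, "z": 0, "rx": 0, "ry": 0, "rz": 0}]'

```text
clock: 7.1
tool_pos: [0.5568, 0.0618, 0.3007]
orientation: [-180.0, 0.1, -15.6]
force: [0.1, 0.9, -0.9]
opening: 0.0275
gripper_force: 30.0
```

```bash
python3 - <<'E'
from h import *
s=cams.snapshot('scene');t=cams.snapshot('top');o=ctrl.get_obs()
cv2.imwrite('pics/s1.png',s);cv2.imwrite('pics/t1.png',t)
print(o['tool_pos'],o['orientation'])
u=np.array([np.cos(np.radians(-15.6)),np.sin(np.radians(-15.6)),0]);g=o['tool_pos']+[0,0,.019]
e=g+u*.024
out=[]
for n,im in(('scene',s),('top',t)):
    p=proj(n,e).round().astype(int);print(n,p)
    out.append(cv2.resize(im[p[1]-30:p[1]+30,p[0]-40:p[0]+40],(400,300),interpolation=cv2.INTER_CUBIC))
tp=t[175:285,130:330]; out2=cv2.resize(tp,(545,300),interpolation=cv2.INTER_CUBIC)
m=np.zeros((600,800,3),np.uint8);m[:300]=np.hstack(out);m[300:,:545]=out2
cv2.imwrite('pics/d.png',m)
E
```

```text
[0.55686679 0.06168924 0.30050299] [-1.79980762e+02  9.38286297e-02 -1.55889275e+01]
scene [313 203]
top [215 178]
```

View pics/d.png

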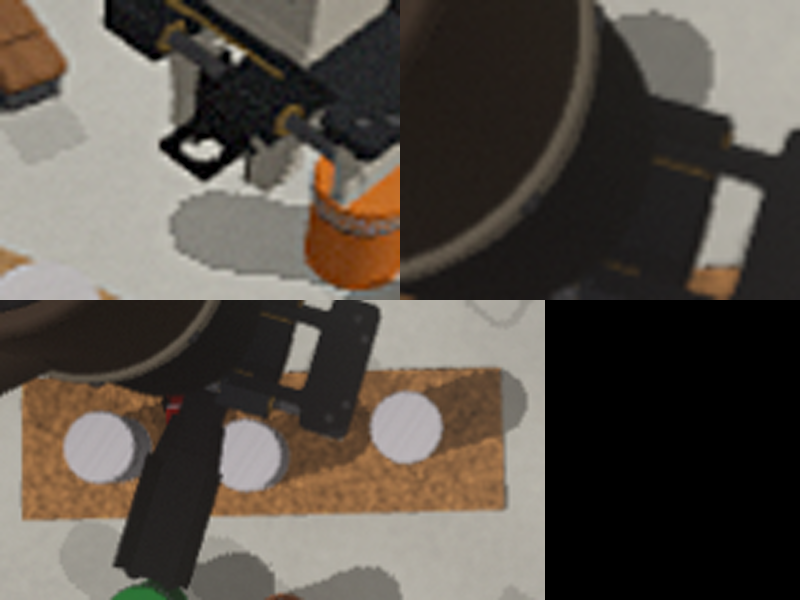

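The scene crop shows the eye at (204,149), which is pixel (313.8,202.8), against a predicted (313,203). The middle tin is now uncovered and standing, at lower crop (248,455). Next I'll compute the move to the hook.

```bash
python3 - <<'E'
from h import *
print('eye',plane('scene',(313.7,202.7),.322), 'g pos', ctrl.get_obs()['tool_pos'])
print('M',plane('top',(130+248/2.725-.3,175+455/2.727-.3),.074))
E
python3 go.py .4178 -.3308 .3 -45.8
```

```text
eye [0.58006887 0.05785359 0.322     ] g pos [0.55686679 0.06168924 0.30050299]
M [0.24215187 0.07454588 0.074     ]
clock 7.2 pos [0.5569 0.0617 0.3005] rpy [-1.7998e+02  9.0000e-02 -1.5590e+01] open 0.0273 F [ 0.21  0.12 -0.41]
turn units [0.   0.02 7.55]
shift units after turn [ 7.38 14.93  0.02]  before turn [-1.14 16.62  0.02]
```

Request:
play_rows --motion '[{"x": 0, "y": 0, "z": 0, "rx": 0, "ry": 0, "rz": 0.55}, {"x": 0, "y": 0, "z": 0, "rx": 0, "ry": 0, "rz": 1}, {"x": 0, "y": 0, "z": 0, "rx": 0, "ry": 0, "rz": 1}, {"x": 0, "y": 0, "z": 0, "rx": 0, "ry": 0, "rz": 1}, {"x": 0, "y": 0, "z": 0, "rx": 0, "ry": 0, "rz": 1}, {"x": 0, "y": 0, "z": 0, "rx": 0, "ry": 0, "rz": 1}, {"x": 0, "y": 0, "z": 0, "rx": 0, "ry": 0, "rz": 1}, {"x": 0, "y": 0, "z": 0, "rx": 0, "ry": 0, "rz": 1}]'

```text
clock: 8.2
tool_pos: [0.5571, 0.0617, 0.3007]
orientation: [180.0, 0.1, -45.9]
force: [-0.4, 0.1, -0.0]
opening: 0.0272
gripper_force: 30.0
```

Request:
play_rows --motion '[{"x": 0.2, "y": 0.4, "z": 0, "rx": 0, "ry": 0, "rz": 0}, {"x": 0.5, "y": 1, "z": 0, "rx": 0, "ry": 0, "rz": 0}, {"x": 0.5, "y": 1, "z": 0, "rx": 0, "ry": 0, "rz": 0}, {"x": 0.5, "y": 1, "z": 0, "rx": 0, "ry": 0, "rz": 0}, {"x": 0.5, "y": 1, "z": 0, "rx": 0, "ry": 0, "rz": 0}, {"x": 0.5, "y": 1, "z": 0, "rx": 0, "ry": 0, "rz": 0}, {"x": 0.5, "y": 1, "z": 0, "rx": 0, "ry": 0, "rz": 0}, {"x": 0.5, "y": 1, "z": 0, "rx": 0, "ry": 0, "rz": 0}, {"x": 0.5, "y": 1, "z": 0, "rx": 0, "ry": 0, "rz": 0}, {"x": 0.5, "y": 1, "z": 0, "rx": 0, "ry": 0, "rz": 0}, {"x": 0.5, "y": 1, "z": 0, "rx": 0, "ry": 0, "rz": 0}, {"x": 0.5, "y": 1, "z": 0, "rx": 0, "ry": 0, "rz": 0}, {"x": 0.5, "y": 1, "z": 0, "rx": 0, "ry": 0, "rz": 0}, {"x": 0.5, "y": 1, "z": 0, "rx": 0, "ry": 0, "rz": 0}, {"x": 0.4, "y": 0.9, "z": 0, "rx": 0, "ry": 0, "rz": 0}, {"x": 0.28, "y": 0.63, "z": 0, "rx": 0, "ry": 0, "rz": 0}, {"x": 0, "y": 0, "z": 0, "rx": 0, "ry": 0, "rz": 0}, {"x": 0, "y": 0, "z": 0, "rx": 0, "ry": 0, "rz": 0}]'

```text
clock: 10.45
tool_pos: [0.4185, -0.3305, 0.301]
orientation: [-179.9, 0.0, -45.8]
force: [0.6, 0.5, 0.9]
opening: 0.0277
gripper_force: 30.0
```

```bash
python3 go.py .4178 -.3308 .252 -45.8; python3 - <<'E'
from h import *
s=cams.snapshot('scene');o=ctrl.get_obs();cv2.imwrite('pics/s2.png',s)
a=np.radians(o['orientation'][2]);e=o['tool_pos']+[.024*np.cos(a),.024*np.sin(a),.0215]
print(proj('scene',e),proj('scene',[.4345,-.348,.271]),proj('scene',[.4345,-.348,.322]))
cv2.imwrite('pics/e.png',cv2.resize(s[80:180,150:270],(720,600),interpolation=cv2.INTER_CUBIC))
t=(130+248/2.725-.3,175+155/2.727-.3);print('M',plane('top',t,.074))
E
```

```text
clock 10.45 pos [ 0.4185 -0.3305  0.301 ] rpy [-1.7993e+02  5.0000e-02 -4.5770e+01] open 0.0277 F [0.6  0.49 0.93]
turn units [-0.02  0.01  0.01]
shift units after turn [-0.01  0.03  1.96]  before turn [-0.01  0.03  1.96]
[202.41352023 108.28799453] [204.58413988 123.67993492] [202.48737651 108.22631129]
M [0.49300362 0.07783471 0.074     ]
```

View pics/e.png

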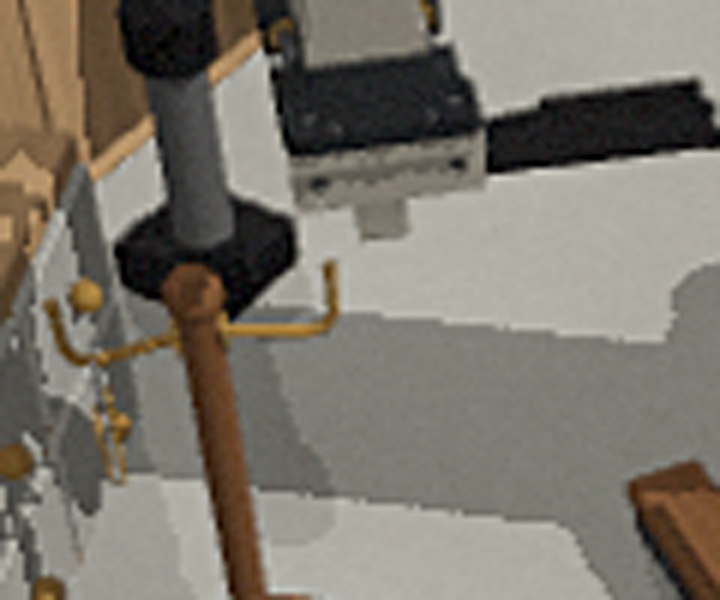

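The hook tip is where predicted, at (204.8,123.8), but the gripper body hides the eye. I'll lower slowly and watch the force.

Request:
play_rows --motion '[{"x": 0, "y": 0.07, "z": 0.3, "rx": 0, "ry": 0, "rz": 0}, {"x": 0, "y": 0, "z": 0.5, "rx": 0, "ry": 0, "rz": 0}, {"x": 0, "y": 0, "z": 0.5, "rx": 0, "ry": 0, "rz": 0}, {"x": 0, "y": 0, "z": 0.3, "rx": 0, "ry": 0, "rz": 0}, {"x": 0, "y": 0, "z": 0.2, "rx": 0, "ry": 0, "rz": 0}, {"x": 0, "y": 0, "z": 0.2, "rx": 0, "ry": 0, "rz": 0}, {"x": 0, "y": 0, "z": 0.1, "rx": 0, "ry": 0, "rz": 0}, {"x": 0, "y": 0, "z": 0, "rx": 0, "ry": 0, "rz": 0}]'

```text
clock: 11.5
tool_pos: [0.4173, -0.3319, 0.2485]
orientation: [-179.9, 0.0, -45.8]
force: [-0.0, -0.6, -0.4]
opening: 0.0272
gripper_force: 30.0
```

Request:
play_rows --motion '[{"x": 0, "y": 0, "z": 0.2, "rx": 0, "ry": 0, "rz": 0}, {"x": 0, "y": 0, "z": 0.2, "rx": 0, "ry": 0, "rz": 0}, {"x": 0, "y": 0, "z": 0.2, "rx": 0, "ry": 0, "rz": 0}, {"x": 0, "y": 0, "z": 0.1, "rx": 0, "ry": 0, "rz": 0}, {"x": 0, "y": 0, "z": 0, "rx": 0, "ry": 0, "rz": 0}, {"x": 0, "y": 0, "z": 0, "rx": 0, "ry": 0, "rz": 0}]'

```text
clock: 12.25
tool_pos: [0.4174, -0.3319, 0.2312]
orientation: [-179.9, 0.0, -45.8]
force: [-0.2, 0.8, -0.0]
opening: 0.0273
gripper_force: 30.0
```

```bash
python3 - <<'E'
from h import *
s=cams.snapshot('scene');t=cams.snapshot('top');o=ctrl.get_obs()
print(o['tool_pos'],o['force'],o['moment'])
cv2.imwrite('pics/f.png',np.hstack([cv2.resize(im,(400,500),interpolation=cv2.INTER_CUBIC) for im in(s[80:180,170:250],t[200:300,390:470])]))
E
```

```text
[ 0.41739866 -0.33187694  0.23124837] [-0.35265729 -0.52037626 -0.68545813] [ 0.06746331 -0.00817665  0.03215214]
```

View pics/f.png

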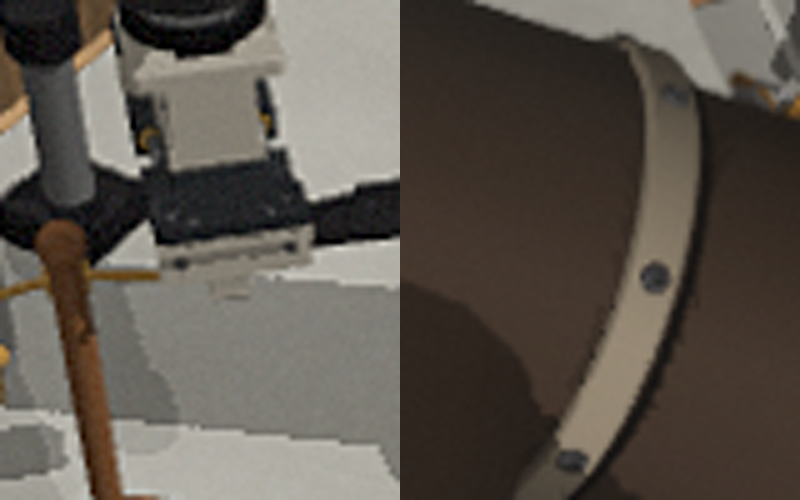

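I can't see the hole, so I'll probe gently sideways to see whether the wire is in it.

Request:
play_rows --motion '[{"x": -0.16, "y": 0, "z": 0, "rx": 0, "ry": 0, "rz": 0}, {"x": -0.16, "y": 0, "z": 0, "rx": 0, "ry": 0, "rz": 0}, {"x": 0, "y": 0, "z": 0, "rx": 0, "ry": 0, "rz": 0}, {"x": 0, "y": 0, "z": 0, "rx": 0, "ry": 0, "rz": 0}]'

```text
clock: 12.85
tool_pos: [0.4146, -0.3284, 0.2323]
orientation: [-179.9, -0.4, -45.8]
force: [9.4, -13.6, -6.3]
opening: 0.0273
gripper_force: 30.0
```

The wire resists outward motion with about 16 N, so it is in the hole. I'll move back, release and watch it swing.

Request:
play_rows --motion '[{"x": 0.32, "y": 0, "z": 0, "rx": 0, "ry": 0, "rz": 0}, {"x": 0, "y": 0, "z": 0, "rx": 0, "ry": 0, "rz": 0}, {"x": 0, "y": 0, "z": 0, "rx": 0, "ry": 0, "rz": 0}]'

```text
clock: 13.22
tool_pos: [0.4169, -0.3316, 0.2309]
orientation: [-179.9, 0.1, -45.8]
force: [-0.0, 0.0, -0.4]
opening: 0.0273
gripper_force: 30.0
```

Request:
play_rows --motion '[{"x": 0, "y": 0, "z": 0, "rx": 0, "ry": 0, "rz": 0}, {"x": 0, "y": 0, "z": 0, "rx": 0, "ry": 0, "rz": 0}, {"x": 0, "y": 0, "z": 0, "rx": 0, "ry": 0, "rz": 0}, {"x": 0, "y": 0, "z": 0, "rx": 0, "ry": 0, "rz": 0}, {"x": 0, "y": 0, "z": 0, "rx": 0, "ry": 0, "rz": 0}, {"x": 0, "y": 0, "z": 0, "rx": 0, "ry": 0, "rz": 0}, {"x": 0, "y": 0, "z": 0, "rx": 0, "ry": 0, "rz": 0}, {"x": 0, "y": 0, "z": 0, "rx": 0, "ry": 0, "rz": 0}, {"x": 0, "y": 0, "z": 0, "rx": 0, "ry": 0, "rz": 0}, {"x": 0, "y": 0, "z": 0, "rx": 0, "ry": 0, "rz": 0}, {"x": 0, "y": 0, "z": 0, "rx": 0, "ry": 0, "rz": 0}, {"x": 0, "y": 0, "z": 0, "rx": 0, "ry": 0, "rz": 0}]' --fingers 1

```text
clock: 14.72
tool_pos: [0.4173, -0.3318, 0.2311]
orientation: [-179.9, 0.0, -45.8]
force: [-0.8, 0.3, -0.3]
opening: 0.0876
gripper_force: 0.0
```

Request:
play_rows --motion '[{"x": 0, "y": 0, "z": -0.3, "rx": 0, "ry": 0, "rz": 0}, {"x": 0, "y": 0, "z": -0.6, "rx": 0, "ry": 0, "rz": 0}, {"x": 0, "y": 0, "z": -1, "rx": 0, "ry": 0, "rz": 0}, {"x": 0, "y": 0, "z": -1, "rx": 0, "ry": 0, "rz": 0}, {"x": 0, "y": 0, "z": -0.6, "rx": 0, "ry": 0, "rz": 0}]'

```text
clock: 15.35
tool_pos: [0.4177, -0.3322, 0.321]
orientation: [-179.9, -0.1, -45.8]
force: [0.7, 0.4, -0.4]
opening: 0.0878
gripper_force: 0.0
```

```bash
python3 go.py .499 .2053 .30 -90; python3 - <<'E'
from h import *
s=cams.snapshot('scene')
cv2.imwrite('pics/g.png',cv2.resize(s[80:220,140:260],(480,560),interpolation=cv2.INTER_CUBIC))
E
```

```text
clock 15.35 pos [ 0.4177 -0.3322  0.321 ] rpy [-1.7988e+02 -1.1000e-01 -4.5780e+01] open 0.0878 F [ 0.72  0.37 -0.42]
turn units [-4.000e-02 -1.000e-02  1.106e+01]
shift units after turn [-21.5   -3.25   0.84]  before turn [-13.14 -17.32   0.85]
```

View pics/g.png

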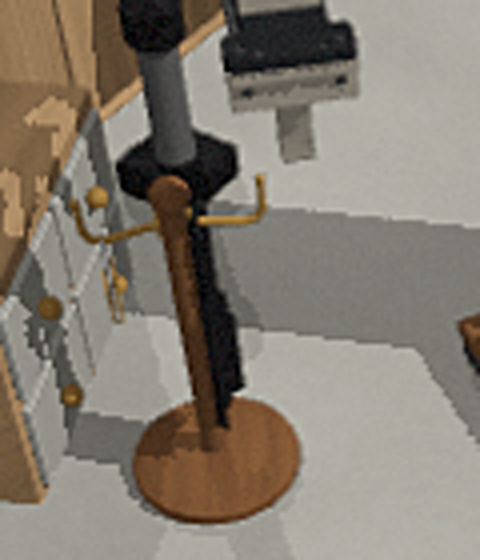

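The shoehorn hangs vertically on the empty hook beside the post, at crop (210,310). Now the left tin.

Request:
play_rows --motion '[{"x": -0.2, "y": 0, "z": 0, "rx": 0, "ry": 0, "rz": 0.56}, {"x": 0, "y": 0, "z": 0, "rx": 0, "ry": 0, "rz": 1}, {"x": 0, "y": 0, "z": 0, "rx": 0, "ry": 0, "rz": 1}, {"x": 0, "y": 0, "z": 0, "rx": 0, "ry": 0, "rz": 1}, {"x": 0, "y": 0, "z": 0, "rx": 0, "ry": 0, "rz": 1}, {"x": 0, "y": 0, "z": 0, "rx": 0, "ry": 0, "rz": 1}, {"x": 0, "y": 0, "z": 0, "rx": 0, "ry": 0, "rz": 1}, {"x": 0, "y": 0, "z": 0, "rx": 0, "ry": 0, "rz": 1}, {"x": 0, "y": 0, "z": 0, "rx": 0, "ry": 0, "rz": 1}, {"x": 0, "y": 0, "z": 0, "rx": 0, "ry": 0, "rz": 1}, {"x": 0, "y": 0, "z": 0, "rx": 0, "ry": 0, "rz": 1}, {"x": 0, "y": 0, "z": 0, "rx": 0, "ry": 0, "rz": 0.5}]'

```text
clock: 16.9
tool_pos: [0.4136, -0.3282, 0.3183]
orientation: [180.0, 0.1, -90.1]
force: [0.9, 0.6, -0.2]
opening: 0.0879
gripper_force: 0.0
```

Request:
play_rows --motion '[{"x": -1, "y": -0.1, "z": 0, "rx": 0, "ry": 0, "rz": 0}, {"x": -1, "y": -0.1, "z": 0, "rx": 0, "ry": 0, "rz": 0}, {"x": -1, "y": -0.1, "z": 0, "rx": 0, "ry": 0, "rz": 0}, {"x": -1, "y": -0.1, "z": 0, "rx": 0, "ry": 0, "rz": 0}, {"x": -1, "y": -0.2, "z": 0, "rx": 0, "ry": 0, "rz": 0}, {"x": -1, "y": -0.2, "z": 0, "rx": 0, "ry": 0, "rz": 0}, {"x": -1, "y": -0.2, "z": 0, "rx": 0, "ry": 0, "rz": 0}, {"x": -1, "y": -0.2, "z": 0, "rx": 0, "ry": 0, "rz": 0}, {"x": -1, "y": -0.2, "z": 0, "rx": 0, "ry": 0, "rz": 0}, {"x": -1, "y": -0.2, "z": 0, "rx": 0, "ry": 0, "rz": 0}, {"x": -1, "y": -0.2, "z": 0.4, "rx": 0, "ry": 0, "rz": 0}, {"x": -1, "y": -0.2, "z": 0.4, "rx": 0, "ry": 0, "rz": 0}, {"x": -1, "y": -0.2, "z": 0.4, "rx": 0, "ry": 0, "rz": 0}, {"x": -1, "y": -0.2, "z": 0.4, "rx": 0, "ry": 0, "rz": 0}, {"x": -1, "y": -0.2, "z": 0.4, "rx": 0, "ry": 0, "rz": 0}, {"x": -1, "y": -0.2, "z": 0.5, "rx": 0, "ry": 0, "rz": 0}, {"x": -1, "y": -0.2, "z": 0.5, "rx": 0, "ry": 0, "rz": 0}, {"x": -1, "y": -0.2, "z": 0.5, "rx": 0, "ry": 0, "rz": 0}, {"x": -1, "y": 0, "z": 0.5, "rx": 0, "ry": 0, "rz": 0}, {"x": -1, "y": 0, "z": 0.5, "rx": 0, "ry": 0, "rz": 0}]'

```text
clock: 19.4
tool_pos: [0.4939, 0.1725, 0.2062]
orientation: [-180.0, 0.1, -90.0]
force: [1.0, -0.2, 0.0]
opening: 0.0878
gripper_force: 0.0
```

```bash
python3 go.py .499 .2053 .023 -90; python3 - <<'E'
from h import *
t=cams.snapshot('top');cv2.imwrite('pics/t3.png',t);g=cv2.cvtColor(t,cv2.COLOR_BGR2HSV)
# bright unsaturated lids of middle and right tin
m=((g[...,1]<40)&(g[...,2]>135)).astype(np.uint8)
n,l,st,c=cv2.connectedComponentsWithStats(m[195:255,140:320])
for i in range(1,n):
    if st[i,4]>250:
        p=c[i]+[140,195];print(p,st[i],plane('top',p,.074))
E
```

```text
clock 19.4 pos [0.4939 0.1725 0.2062] rpy [-1.7999e+02  7.0000e-02 -9.0000e+01] open 0.0878 F [ 1.02 -0.2   0.02]
turn units [-0.    0.02  0.  ]
shift units after turn [-1.31 -0.2   7.33]  before turn [-1.3  -0.2   7.33]
[234.57142857 197.41456583] [ 37   0 125   8 714] [0.57252356 0.04684707 0.074     ]
[219.53216374 231.63547758] [ 67  24  26  26 513] [0.49276323 0.08055814 0.074     ]
```

Request:
play_rows --motion '[{"x": -0.8, "y": -0.1, "z": 0, "rx": 0, "ry": 0, "rz": 0}, {"x": -0.5, "y": -0.1, "z": 0.5, "rx": 0, "ry": 0, "rz": 0}, {"x": 0, "y": 0, "z": 1, "rx": 0, "ry": 0, "rz": 0}, {"x": 0, "y": 0, "z": 1, "rx": 0, "ry": 0, "rz": 0}, {"x": 0, "y": 0, "z": 0.5, "rx": 0, "ry": 0, "rz": 0}, {"x": 0, "y": 0, "z": 0, "rx": 0, "ry": 0, "rz": 0}]'

```text
clock: 20.2
tool_pos: [0.4988, 0.2041, 0.131]
orientation: [179.9, 0.0, -90.0]
force: [-0.4, 0.3, 0.4]
opening: 0.0872
gripper_force: 0.0
```

```bash
python3 go.py .499 .2053 .023 -90
```

```text
clock 20.2 pos [0.4988 0.2041 0.131 ] rpy [ 1.7995e+02  1.0000e-02 -9.0030e+01] open 0.0872 F [-0.43  0.29  0.38]
turn units [ 0.01  0.   -0.01]
shift units after turn [-0.05 -0.01  4.32]  before turn [-0.05 -0.01  4.32]
```

Request:
play_rows --motion '[{"x": -0.05, "y": 0, "z": 0.7, "rx": 0, "ry": 0, "rz": 0}, {"x": 0, "y": 0, "z": 1, "rx": 0, "ry": 0, "rz": 0}, {"x": 0, "y": 0, "z": 1, "rx": 0, "ry": 0, "rz": 0}, {"x": 0, "y": 0, "z": 0.9, "rx": 0, "ry": 0, "rz": 0}, {"x": 0, "y": 0, "z": 0.5, "rx": 0, "ry": 0, "rz": 0}, {"x": 0, "y": 0, "z": 0.2, "rx": 0, "ry": 0, "rz": 0}, {"x": 0, "y": 0, "z": 0, "rx": 0, "ry": 0, "rz": 0}]'

```text
clock: 21.08
tool_pos: [0.4995, 0.206, 0.0248]
orientation: [-179.9, 0.1, -90.0]
force: [-0.2, -0.1, 0.6]
opening: 0.0876
gripper_force: 0.0
```

Request:
play_rows --motion '[{"x": 0, "y": 0, "z": 0, "rx": 0, "ry": 0, "rz": 0}, {"x": 0, "y": 0, "z": 0, "rx": 0, "ry": 0, "rz": 0}, {"x": 0, "y": 0, "z": 0, "rx": 0, "ry": 0, "rz": 0}, {"x": 0, "y": 0, "z": 0, "rx": 0, "ry": 0, "rz": 0}, {"x": 0, "y": 0, "z": 0, "rx": 0, "ry": 0, "rz": 0}, {"x": 0, "y": 0, "z": 0, "rx": 0, "ry": 0, "rz": 0}]' --fingers -1

```text
clock: 21.82
tool_pos: [0.499, 0.2058, 0.0246]
orientation: [-180.0, 0.1, -90.0]
force: [-3.3, 1.7, 5.4]
opening: 0.0598
gripper_force: 30.0
```

Request:
play_rows --motion '[{"x": 0, "y": 0, "z": -0.2, "rx": 0, "ry": 0, "rz": 0}, {"x": 0, "y": 0, "z": -0.36, "rx": 0, "ry": 0, "rz": 0}, {"x": 0, "y": 0, "z": 0, "rx": 0, "ry": 0, "rz": 0}, {"x": 0, "y": 0, "z": 0, "rx": 0, "ry": 0, "rz": 0}, {"x": 0, "y": 0, "z": 0, "rx": 0, "ry": 0, "rz": 0}, {"x": 0, "y": 0, "z": 0, "rx": 0, "ry": 0, "rz": 0}]'

```text
clock: 22.58
tool_pos: [0.499, 0.2056, 0.0381]
orientation: [-180.0, 0.1, -90.0]
force: [-0.4, 0.2, -5.1]
opening: 0.0594
gripper_force: 30.0
```

Request:
play_rows --motion '[{"x": 0, "y": 0, "z": 0, "rx": 0, "ry": 0, "rz": 0}, {"x": 0, "y": 0, "z": 0, "rx": 0, "ry": 0, "rz": 0}]'

```text
clock: 22.82
tool_pos: [0.4991, 0.2057, 0.0383]
orientation: [-180.0, 0.1, -90.0]
force: [-0.1, 0.3, -6.3]
opening: 0.0596
gripper_force: 30.0
```

Request:
play_rows --motion '[{"x": 0, "y": 0, "z": 0, "rx": 0, "ry": 0, "rz": 0}, {"x": 0, "y": 0, "z": 0, "rx": 0, "ry": 0, "rz": 0}]'

```text
clock: 23.08
tool_pos: [0.4991, 0.2057, 0.0383]
orientation: [-180.0, 0.1, -90.0]
force: [-0.0, 0.0, -4.9]
opening: 0.0594
gripper_force: 30.0
```

```bash
python3 - <<'E'
from h import *
f=[]
for i in range(4): cams.snapshot('top');o=ctrl.get_obs();f.append(np.r_[o['force'],o['tau'][:3],o['tool_pos'][2]])
f=np.array(f);print(f.round(3),f.mean(0).round(3))
E
```

```text
[[-8.1500e-01 -1.0000e-03 -5.5000e+00 -0.0000e+00 -5.0507e+01  2.2064e+01
   3.8000e-02]
 [-3.5600e-01  3.2900e-01 -4.8650e+00 -0.0000e+00 -5.0510e+01  2.2065e+01
   3.8000e-02]
 [ 1.2000e-02 -4.8900e-01 -6.1320e+00 -1.0000e-03 -5.0512e+01  2.2065e+01
   3.8000e-02]
 [-2.0700e-01 -4.3200e-01 -4.9420e+00  0.0000e+00 -5.0514e+01  2.2066e+01
   3.8000e-02]] [-3.4100e-01 -1.4800e-01 -5.3600e+00 -0.0000e+00 -5.0511e+01  2.2065e+01
  3.8000e-02]
```

The left tin weighs about 5.4 N (0.55 kg), which is the top of the stated range. Setting it down.

Request:
play_rows --motion '[{"x": 0, "y": 0, "z": 0.25, "rx": 0, "ry": 0, "rz": 0}, {"x": 0, "y": 0, "z": 0.2, "rx": 0, "ry": 0, "rz": 0}, {"x": 0, "y": 0, "z": 0.08, "rx": 0, "ry": 0, "rz": 0}, {"x": 0, "y": 0, "z": 0.03, "rx": 0, "ry": 0, "rz": 0}, {"x": 0, "y": 0, "z": 0, "rx": 0, "ry": 0, "rz": 0}, {"x": 0, "y": 0, "z": 0, "rx": 0, "ry": 0, "rz": 0}]'

```text
clock: 24.02
tool_pos: [0.4987, 0.2054, 0.0246]
orientation: [180.0, 0.1, -90.0]
force: [-5.0, -1.7, 5.1]
opening: 0.0593
gripper_force: 30.0
```

Request:
play_rows --motion '[{"x": 0, "y": 0, "z": 0, "rx": 0, "ry": 0, "rz": 0}, {"x": 0, "y": 0, "z": 0, "rx": 0, "ry": 0, "rz": 0}, {"x": 0, "y": 0, "z": 0, "rx": 0, "ry": 0, "rz": 0}, {"x": 0, "y": 0, "z": 0, "rx": 0, "ry": 0, "rz": 0}, {"x": 0, "y": 0, "z": 0, "rx": 0, "ry": 0, "rz": 0}, {"x": 0, "y": 0, "z": 0, "rx": 0, "ry": 0, "rz": 0}, {"x": 0, "y": 0, "z": -0.5, "rx": 0, "ry": 0, "rz": 0}, {"x": 0, "y": 0, "z": -1, "rx": 0, "ry": 0, "rz": 0}, {"x": 0, "y": 0, "z": -1, "rx": 0, "ry": 0, "rz": 0}, {"x": 0, "y": 0, "z": -1, "rx": 0, "ry": 0, "rz": 0}, {"x": 0, "y": 0, "z": -0.5, "rx": 0, "ry": 0, "rz": 0}]' --fingers 1

```text
clock: 25.4
tool_pos: [0.4997, 0.2061, 0.1265]
orientation: [-179.8, 0.2, -90.0]
force: [0.5, 0.4, -0.1]
opening: 0.0875
gripper_force: 0.0
```

```bash
python3 go.py .493 .0797 .0245 -90
```

```text
clock 25.4 pos [0.4997 0.2061 0.1265] rpy [-179.85    0.18  -90.01] open 0.0875 F [ 0.54  0.45 -0.14]
turn units [-0.04  0.05 -0.  ]
shift units after turn [5.06 0.27 4.08]  before turn [5.07 0.28 4.06]
```

Request:
play_rows --motion '[{"x": 0.6, "y": 0, "z": 0, "rx": 0, "ry": 0, "rz": 0}, {"x": 1, "y": 0.1, "z": 0, "rx": 0, "ry": 0, "rz": 0}, {"x": 1, "y": 0.1, "z": 0, "rx": 0, "ry": 0, "rz": 0}, {"x": 1, "y": 0.07, "z": 0, "rx": 0, "ry": 0, "rz": 0}, {"x": 1, "y": 0, "z": 0, "rx": 0, "ry": 0, "rz": 0}, {"x": 0.46, "y": 0, "z": 0, "rx": 0, "ry": 0, "rz": 0}, {"x": 0, "y": 0, "z": 0, "rx": 0, "ry": 0, "rz": 0}, {"x": 0, "y": 0, "z": 0, "rx": 0, "ry": 0, "rz": 0}]'

```text
clock: 26.4
tool_pos: [0.4924, 0.0792, 0.1241]
orientation: [-180.0, 0.1, -90.0]
force: [0.0, 0.5, 0.7]
opening: 0.0878
gripper_force: 0.0
```

```bash
python3 go.py .493 .0797 .0245 -90
```

```text
clock 26.4 pos [0.4924 0.0792 0.1241] rpy [-1.7998e+02  8.0000e-02 -9.0030e+01] open 0.0878 F [0.03 0.52 0.66]
turn units [-0.01  0.02 -0.01]
shift units after turn [-0.02 -0.03  3.98]  before turn [-0.02 -0.02  3.98]
```

Request:
play_rows --motion '[{"x": 0, "y": -0.02, "z": 0.6, "rx": 0, "ry": 0, "rz": 0}, {"x": 0, "y": 0, "z": 1, "rx": 0, "ry": 0, "rz": 0}, {"x": 0, "y": 0, "z": 1, "rx": 0, "ry": 0, "rz": 0}, {"x": 0, "y": 0, "z": 0.8, "rx": 0, "ry": 0, "rz": 0}, {"x": 0, "y": 0, "z": 0.4, "rx": 0, "ry": 0, "rz": 0}, {"x": 0, "y": 0, "z": 0.18, "rx": 0, "ry": 0, "rz": 0}, {"x": 0, "y": 0, "z": 0, "rx": 0, "ry": 0, "rz": 0}]'

```text
clock: 27.28
tool_pos: [0.4929, 0.0794, 0.0247]
orientation: [-180.0, 0.1, -90.0]
force: [0.0, 1.3, 0.6]
opening: 0.0878
gripper_force: 0.0
```

Request:
play_rows --motion '[{"x": 0, "y": 0, "z": 0, "rx": 0, "ry": 0, "rz": 0}, {"x": 0, "y": 0, "z": 0, "rx": 0, "ry": 0, "rz": 0}, {"x": 0, "y": 0, "z": 0, "rx": 0, "ry": 0, "rz": 0}, {"x": 0, "y": 0, "z": 0, "rx": 0, "ry": 0, "rz": 0}, {"x": 0, "y": 0, "z": 0, "rx": 0, "ry": 0, "rz": 0}, {"x": 0, "y": 0, "z": 0, "rx": 0, "ry": 0, "rz": 0}]' --fingers -1

```text
clock: 28.02
tool_pos: [0.4929, 0.0793, 0.025]
orientation: [-180.0, 0.1, -90.0]
force: [-1.4, 0.0, 6.2]
opening: 0.0598
gripper_force: 30.0
```

Request:
play_rows --motion '[{"x": 0, "y": 0, "z": -0.2, "rx": 0, "ry": 0, "rz": 0}, {"x": 0, "y": 0, "z": -0.36, "rx": 0, "ry": 0, "rz": 0}, {"x": 0, "y": 0, "z": 0, "rx": 0, "ry": 0, "rz": 0}, {"x": 0, "y": 0, "z": 0, "rx": 0, "ry": 0, "rz": 0}, {"x": 0, "y": 0, "z": 0, "rx": 0, "ry": 0, "rz": 0}, {"x": 0, "y": 0, "z": 0, "rx": 0, "ry": 0, "rz": 0}, {"x": 0, "y": 0, "z": 0, "rx": 0, "ry": 0, "rz": 0}, {"x": 0, "y": 0, "z": 0, "rx": 0, "ry": 0, "rz": 0}, {"x": 0, "y": 0, "z": 0, "rx": 0, "ry": 0, "rz": 0}]'

```text
clock: 29.15
tool_pos: [0.4928, 0.0792, 0.0386]
orientation: [-180.0, 0.1, -90.0]
force: [-0.2, 0.2, -2.1]
opening: 0.0595
gripper_force: 30.0
```

```bash
python3 - <<'E'
from h import *
f=[]
for i in range(4): cams.snapshot('top');o=ctrl.get_obs();f.append(np.r_[o['force'],o['tool_pos'][2]])
print(np.mean(f,0).round(3))
E
```

```text
[ 0.287  0.091 -1.872  0.039]
```

The middle tin weighs about 1.9 N. I'll set it down and go to the right one.

Request:
play_rows --motion '[{"x": 0, "y": 0, "z": 0.25, "rx": 0, "ry": 0, "rz": 0}, {"x": 0, "y": 0, "z": 0.2, "rx": 0, "ry": 0, "rz": 0}, {"x": 0, "y": 0, "z": 0.08, "rx": 0, "ry": 0, "rz": 0}, {"x": 0, "y": 0, "z": 0.03, "rx": 0, "ry": 0, "rz": 0}, {"x": 0, "y": 0, "z": 0, "rx": 0, "ry": 0, "rz": 0}, {"x": 0, "y": 0, "z": 0, "rx": 0, "ry": 0, "rz": 0}]'

```text
clock: 30.1
tool_pos: [0.4924, 0.079, 0.025]
orientation: [180.0, 0.1, -90.0]
force: [-3.0, -0.7, 5.5]
opening: 0.0596
gripper_force: 30.0
```

Request:
play_rows --motion '[{"x": 0, "y": 0, "z": 0, "rx": 0, "ry": 0, "rz": 0}, {"x": 0, "y": 0, "z": 0, "rx": 0, "ry": 0, "rz": 0}, {"x": 0, "y": 0, "z": 0, "rx": 0, "ry": 0, "rz": 0}, {"x": 0, "y": 0, "z": 0, "rx": 0, "ry": 0, "rz": 0}, {"x": 0, "y": 0, "z": 0, "rx": 0, "ry": 0, "rz": 0}, {"x": 0, "y": 0, "z": 0, "rx": 0, "ry": 0, "rz": 0}, {"x": 0, "y": 0, "z": -0.5, "rx": 0, "ry": 0, "rz": 0}, {"x": 0, "y": 0, "z": -1, "rx": 0, "ry": 0, "rz": 0}, {"x": 0, "y": 0, "z": -1, "rx": 0, "ry": 0, "rz": 0}, {"x": 0, "y": 0, "z": -1, "rx": 0, "ry": 0, "rz": 0}, {"x": 0, "y": 0, "z": -0.5, "rx": 0, "ry": 0, "rz": 0}]' --fingers 1

```text
clock: 31.48
tool_pos: [0.4934, 0.0794, 0.1267]
orientation: [-179.8, 0.1, -90.0]
force: [0.8, -0.8, 0.2]
opening: 0.0875
gripper_force: 0.0
```

```bash
python3 go.py .518 -.0555 .0245 -90
```

```text
clock 31.48 pos [0.4934 0.0794 0.1267] rpy [-1.7984e+02  1.5000e-01 -9.0010e+01] open 0.0875 F [ 0.84 -0.75  0.19]
turn units [-0.04  0.04 -0.  ]
shift units after turn [ 5.4  -0.98  4.09]  before turn [ 5.41 -0.97  4.08]
```

Request:
play_rows --motion '[{"x": 0.6, "y": 0, "z": 0, "rx": 0, "ry": 0, "rz": 0}, {"x": 1, "y": -0.2, "z": 0, "rx": 0, "ry": 0, "rz": 0}, {"x": 1, "y": -0.2, "z": 0, "rx": 0, "ry": 0, "rz": 0}, {"x": 1, "y": -0.2, "z": 0, "rx": 0, "ry": 0, "rz": 0}, {"x": 1, "y": -0.2, "z": 0, "rx": 0, "ry": 0, "rz": 0}, {"x": 0.8, "y": -0.2, "z": 0, "rx": 0, "ry": 0, "rz": 0}, {"x": 0, "y": 0, "z": 0, "rx": 0, "ry": 0, "rz": 0}, {"x": 0, "y": 0, "z": 0, "rx": 0, "ry": 0, "rz": 0}]'

```text
clock: 32.48
tool_pos: [0.517, -0.0562, 0.1238]
orientation: [179.9, 0.1, -90.1]
force: [-0.2, 0.5, -0.4]
opening: 0.0874
gripper_force: 0.0
```

```bash
python3 go.py .518 -.0555 .0245 -90
```

```text
clock 32.48 pos [ 0.517  -0.0562  0.1238] rpy [ 1.7994e+02  7.0000e-02 -9.0070e+01] open 0.0874 F [-0.15  0.52 -0.41]
turn units [ 0.01  0.02 -0.02]
shift units after turn [-0.03 -0.04  3.97]  before turn [-0.02 -0.04  3.97]
```

Request:
play_rows --motion '[{"x": 0, "y": -0.02, "z": 0.6, "rx": 0, "ry": 0, "rz": 0}, {"x": 0, "y": 0, "z": 1, "rx": 0, "ry": 0, "rz": 0}, {"x": 0, "y": 0, "z": 1, "rx": 0, "ry": 0, "rz": 0}, {"x": 0, "y": 0, "z": 0.8, "rx": 0, "ry": 0, "rz": 0}, {"x": 0, "y": 0, "z": 0.4, "rx": 0, "ry": 0, "rz": 0}, {"x": 0, "y": 0, "z": 0.18, "rx": 0, "ry": 0, "rz": 0}, {"x": 0, "y": 0, "z": 0, "rx": 0, "ry": 0, "rz": 0}]'

```text
clock: 33.35
tool_pos: [0.5184, -0.0556, 0.025]
orientation: [-180.0, 0.1, -90.0]
force: [-0.8, -0.1, 0.6]
opening: 0.0878
gripper_force: 0.0
```

Request:
play_rows --motion '[{"x": 0, "y": 0, "z": 0, "rx": 0, "ry": 0, "rz": 0}, {"x": 0, "y": 0, "z": 0, "rx": 0, "ry": 0, "rz": 0}, {"x": 0, "y": 0, "z": 0, "rx": 0, "ry": 0, "rz": 0}, {"x": 0, "y": 0, "z": 0, "rx": 0, "ry": 0, "rz": 0}, {"x": 0, "y": 0, "z": 0, "rx": 0, "ry": 0, "rz": 0}, {"x": 0, "y": 0, "z": 0, "rx": 0, "ry": 0, "rz": 0}]' --fingers -1

```text
clock: 34.1
tool_pos: [0.5182, -0.0558, 0.0252]
orientation: [-180.0, 0.1, -90.0]
force: [-2.4, 0.1, 6.2]
opening: 0.0597
gripper_force: 30.0
```

Request:
play_rows --motion '[{"x": 0, "y": 0, "z": -0.2, "rx": 0, "ry": 0, "rz": 0}, {"x": 0, "y": 0, "z": -0.36, "rx": 0, "ry": 0, "rz": 0}, {"x": 0, "y": 0, "z": 0, "rx": 0, "ry": 0, "rz": 0}, {"x": 0, "y": 0, "z": 0, "rx": 0, "ry": 0, "rz": 0}, {"x": 0, "y": 0, "z": 0, "rx": 0, "ry": 0, "rz": 0}, {"x": 0, "y": 0, "z": 0, "rx": 0, "ry": 0, "rz": 0}, {"x": 0, "y": 0, "z": 0, "rx": 0, "ry": 0, "rz": 0}, {"x": 0, "y": 0, "z": 0, "rx": 0, "ry": 0, "rz": 0}, {"x": 0, "y": 0, "z": 0, "rx": 0, "ry": 0, "rz": 0}]'

```text
clock: 35.22
tool_pos: [0.5182, -0.0558, 0.039]
orientation: [-180.0, 0.1, -90.0]
force: [0.3, -0.1, -1.4]
opening: 0.0595
gripper_force: 30.0
```

```bash
python3 - <<'E'
from h import *
f=[]
for i in range(4): cams.snapshot('top');o=ctrl.get_obs();f.append(np.r_[o['force'],o['tool_pos'][2]])
print(np.mean(f,0).round(3))
E
```

```text
[-0.338  0.393 -1.205  0.039]
```

The right tin weighs about 1.2 N, so the left tin is the heaviest. I'll set this one down and go back over the row.

Request:
play_rows --motion '[{"x": 0, "y": 0, "z": 0.25, "rx": 0, "ry": 0, "rz": 0}, {"x": 0, "y": 0, "z": 0.2, "rx": 0, "ry": 0, "rz": 0}, {"x": 0, "y": 0, "z": 0.08, "rx": 0, "ry": 0, "rz": 0}, {"x": 0, "y": 0, "z": 0.03, "rx": 0, "ry": 0, "rz": 0}, {"x": 0, "y": 0, "z": 0, "rx": 0, "ry": 0, "rz": 0}, {"x": 0, "y": 0, "z": 0, "rx": 0, "ry": 0, "rz": 0}]'

```text
clock: 36.17
tool_pos: [0.5178, -0.0559, 0.0253]
orientation: [180.0, 0.1, -90.0]
force: [-3.4, 0.7, 5.0]
opening: 0.0601
gripper_force: 30.0
```

Request:
play_rows --motion '[{"x": 0, "y": 0, "z": 0, "rx": 0, "ry": 0, "rz": 0}, {"x": 0, "y": 0, "z": 0, "rx": 0, "ry": 0, "rz": 0}, {"x": 0, "y": 0, "z": 0, "rx": 0, "ry": 0, "rz": 0}, {"x": 0, "y": 0, "z": 0, "rx": 0, "ry": 0, "rz": 0}, {"x": 0, "y": 0, "z": 0, "rx": 0, "ry": 0, "rz": 0}, {"x": 0, "y": 0, "z": 0, "rx": 0, "ry": 0, "rz": 0}, {"x": 0, "y": 0, "z": -0.5, "rx": 0, "ry": 0, "rz": 0}, {"x": 0, "y": 0, "z": -1, "rx": 0, "ry": 0, "rz": 0}, {"x": 0, "y": 0, "z": -1, "rx": 0, "ry": 0, "rz": 0}, {"x": 0, "y": 0, "z": -1, "rx": 0, "ry": 0, "rz": 0}, {"x": 0, "y": 0, "z": -0.5, "rx": 0, "ry": 0, "rz": 0}]' --fingers 1

```text
clock: 37.55
tool_pos: [0.519, -0.0558, 0.1271]
orientation: [-179.8, 0.1, -90.0]
force: [-0.1, 0.7, -0.2]
opening: 0.0873
gripper_force: 0.0
```

Request:
play_rows --motion '[{"x": -0.4, "y": 0, "z": 0, "rx": 0, "ry": 0, "rz": 0}, {"x": -1, "y": 0.1, "z": 0, "rx": 0, "ry": 0, "rz": 0}, {"x": -1, "y": 0.1, "z": 0, "rx": 0, "ry": 0, "rz": 0}, {"x": -1, "y": 0.1, "z": 0, "rx": 0, "ry": 0, "rz": 0}, {"x": -1, "y": 0.1, "z": 0, "rx": 0, "ry": 0, "rz": 0}, {"x": -1, "y": 0.1, "z": 0, "rx": 0, "ry": 0, "rz": 0}, {"x": -1, "y": 0.1, "z": 0, "rx": 0, "ry": 0, "rz": 0}, {"x": -1, "y": 0.1, "z": 0, "rx": 0, "ry": 0, "rz": 0}, {"x": -1, "y": 0.06, "z": 0, "rx": 0, "ry": 0, "rz": 0}, {"x": -1, "y": 0, "z": 0, "rx": 0, "ry": 0, "rz": 0}, {"x": -0.7, "y": 0, "z": 0, "rx": 0, "ry": 0, "rz": 0}, {"x": -0.36, "y": 0, "z": 0, "rx": 0, "ry": 0, "rz": 0}, {"x": 0, "y": 0, "z": 0, "rx": 0, "ry": 0, "rz": 0}, {"x": 0, "y": 0, "z": 0, "rx": 0, "ry": 0, "rz": 0}]'

```text
clock: 39.3
tool_pos: [0.4991, 0.205, 0.1252]
orientation: [180.0, 0.1, -90.0]
force: [-0.4, -1.0, -0.4]
opening: 0.0874
gripper_force: 0.0
```

```bash
python3 go.py .499 .2056 .0245 -90
```

```text
clock 39.3 pos [0.4991 0.205  0.1252] rpy [ 1.800e+02  6.000e-02 -9.005e+01] open 0.0874 F [-0.35 -1.02 -0.43]
turn units [ 0.    0.02 -0.01]
shift units after turn [-0.02  0.    4.03]  before turn [-0.02  0.    4.03]
```

Request:
play_rows --motion '[{"x": -0.02, "y": 0, "z": 0.6, "rx": 0, "ry": 0, "rz": 0}, {"x": 0, "y": 0, "z": 1, "rx": 0, "ry": 0, "rz": 0}, {"x": 0, "y": 0, "z": 1, "rx": 0, "ry": 0, "rz": 0}, {"x": 0, "y": 0, "z": 0.8, "rx": 0, "ry": 0, "rz": 0}, {"x": 0, "y": 0, "z": 0.4, "rx": 0, "ry": 0, "rz": 0}, {"x": 0, "y": 0, "z": 0.2, "rx": 0, "ry": 0, "rz": 0}, {"x": 0, "y": 0, "z": 0, "rx": 0, "ry": 0, "rz": 0}]'

```text
clock: 40.17
tool_pos: [0.4994, 0.2062, 0.0253]
orientation: [-180.0, 0.1, -90.0]
force: [0.3, 0.8, -0.0]
opening: 0.0873
gripper_force: 0.0
```

Request:
play_rows --motion '[{"x": 0, "y": 0, "z": 0, "rx": 0, "ry": 0, "rz": 0}, {"x": 0, "y": 0, "z": 0, "rx": 0, "ry": 0, "rz": 0}, {"x": 0, "y": 0, "z": 0, "rx": 0, "ry": 0, "rz": 0}, {"x": 0, "y": 0, "z": 0, "rx": 0, "ry": 0, "rz": 0}, {"x": 0, "y": 0, "z": 0, "rx": 0, "ry": 0, "rz": 0}, {"x": 0, "y": 0, "z": 0, "rx": 0, "ry": 0, "rz": 0}, {"x": 0, "y": 0, "z": 0, "rx": 0, "ry": 0, "rz": 0}]' --fingers -1

```text
clock: 41.05
tool_pos: [0.4991, 0.2063, 0.0256]
orientation: [-180.0, 0.1, -90.0]
force: [-3.3, 0.8, 6.7]
opening: 0.0596
gripper_force: 30.0
```

Request:
play_rows --motion '[{"x": 0, "y": 0, "z": -0.2, "rx": 0, "ry": 0, "rz": 0}, {"x": 0, "y": 0, "z": -0.4, "rx": 0, "ry": 0, "rz": 0}, {"x": 0, "y": 0, "z": -0.6, "rx": 0, "ry": 0, "rz": 0}, {"x": 0, "y": 0, "z": -0.8, "rx": 0, "ry": 0, "rz": 0}, {"x": 0, "y": 0, "z": -0.8, "rx": 0, "ry": 0, "rz": 0}, {"x": 0, "y": 0, "z": -0.8, "rx": 0, "ry": 0, "rz": 0}, {"x": 0, "y": 0, "z": -0.8, "rx": 0, "ry": 0, "rz": 0}, {"x": 0, "y": 0, "z": -0.8, "rx": 0, "ry": 0, "rz": 0}, {"x": 0, "y": 0, "z": -0.8, "rx": 0, "ry": 0, "rz": 0}, {"x": 0, "y": 0, "z": -0.6, "rx": 0, "ry": 0, "rz": 0}, {"x": 0, "y": 0, "z": -0.3, "rx": 0, "ry": 0, "rz": 0}, {"x": 0, "y": 0, "z": 0, "rx": 0, "ry": 0, "rz": 0}, {"x": 0, "y": 0, "z": 0, "rx": 0, "ry": 0, "rz": 0}, {"x": 0, "y": 0, "z": 0, "rx": 0, "ry": 0, "rz": 0}, {"x": 0, "y": 0, "z": 0, "rx": 0, "ry": 0, "rz": 0}, {"x": 0, "y": 0, "z": 0, "rx": 0, "ry": 0, "rz": 0}]'

```text
clock: 43.05
tool_pos: [0.4992, 0.206, 0.1976]
orientation: [-180.0, 0.1, -90.0]
force: [-1.0, 0.5, -5.4]
opening: 0.0598
gripper_force: 30.0
```

```bash
python3 - <<'E'
from h import *
cv2.imwrite('pics/z.png',cams.snapshot('scene'));o=ctrl.get_obs();print(o['clock'],o['tool_pos'],o['force'],o['opening'],o['qvel'])
E
```

```text
43.1 [0.49927028 0.20599283 0.19767713] [ 0.52946456 -0.6404507  -5.32408758] 0.05936106121430479 [ 0.13372303 -0.0656326  -0.03525523  0.07929429  0.06923721  0.01611583]
```

View pics/z.png

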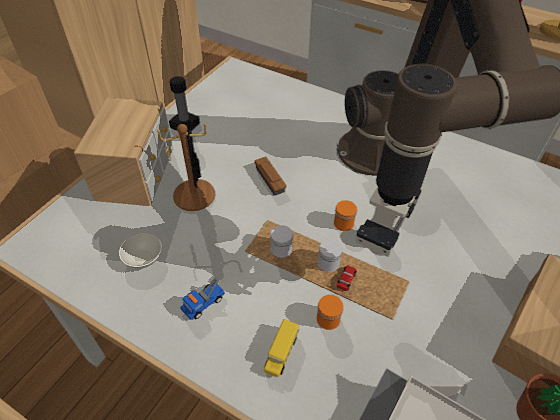

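The last picture shows the shoehorn hanging at (195,165). The two light tins stand on the runner at (281,240) and (329,256), and the toys and brush are unmoved. The heavy tin is held about 0.176 m up, still, reading 5.3 N. Handing in.

```bash
python3 -c "
from plant import workorder
print(workorder.close_job())"
```

```text
the job is handed in; nothing more can be done
None
```

The job is handed in: the shoehorn hangs on the empty hook, and the heaviest tin, the left one at about 0.55 kg (the others about 0.19 and 0.12 kg), is held upright about 17 cm up, with everything else in place in the last picture; no verdict was returned.

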